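# Strip the bench grinder's spindle in the mosaic workshop

### The arm

A 6-joint arm with a two-finger parallel gripper is mounted at the origin on the work surface. World frame = base frame: x ahead of the robot, y to its left, z up, the work surface at z = 0. Lengths are in m, angles in rad, forces in N, time in s.
With the tool pointing down it reaches from about 0.35 to 0.925 m from the base axis. Payload 6.4 kg.
Tool frame: the origin (TCP) lies midway between the tips of the shut fingers; the grasp point (between the pads) lies 19 mm behind it; z points along the fingers, y is the direction in which the jaws open and shut (so a half turn about z gives the same grasp; the last joint's range is limited). The gripper opens to 94 mm and grips with 3 to 60 N. Pads are 16 mm wide; open, the fingers measure 119 mm over their backs; the gripper's body (75 mm by 177 mm) begins 78 mm behind the grasp point.
Start: joints at [1.124, 0.245, 1.558, -0, 1.339, -0.174], TCP at [0.175, 0.626, 0.205] pointing down, gripper open.
Joint ranges: [-3.13, 3.13], [-1.02, 2.26], [0.13, 2.54], [-0.95, 4.09], [0.21, 2.88], [-2.74, 2.74]. Speed limits (rad/s): [2.57, 2.57, 3.14, 3.14, 3.14, 3.14].

### API

Orientations are given as a unit quaternion [x, y, z, w].
In Python, from rig import env gives the robot as it stands.
- The arm moves only by the shell command python3 -m pendant 'ROWS' [OPENING] [FORCE]. ROWS is text: rows parted by semicolons, each of 6 numbers parted by spaces: the shift along the tool's x, y, z in m, then the turn, a rotation vector about the tool's x, y, z in rad. A call has 1 to 10 rows; each row is the pose to reach, as a shift and turn from the pose commanded when the call began, along the tool's axes at that moment; what a row does not reach only later rows make up. A row lasts 1/8 s, in which the tool goes at most 62.5 mm and 10.7 degrees, less where a joint would pass 70% of its speed; a pose out of reach is approached as far as the arm can. A call with a gripper value outside its range is refused whole. OPENING is the opening, from 0 (shut) to 1 (fully open), set as the call begins (- or left out, the last holds). The fingers move at their own pace and stop on an object; FORCE is the grip in N (left out, the last holds). Time passes only in rows, so rows that repeat a pose let the fingers close. It gives the time, the measured TCP pose, the force and the opening at its end, in the units of the state.
- env.sense(): the state, without advancing time (a new reading comes with each control period).
- env.snapshot(name): name is "scene" or "top" or "wrist"; returns the picture (480x640x3 uint8, blue, green, red); there is no depth.
- env.camera_model(name): a dict with "mtx" (3x3 intrinsics, pixels), "xyz" and "attitude" of the camera in the world. Camera axes: x right, y down, z forward; pixel columns grow to the right and rows downward; lengths in m; the calibration is good to about 2 mm. The wrist camera is an equidistant fisheye: a pixel r from the principal point sees the ray r / f radians off the axis. A picture is of the moment at which its call begins: read the wrist's pose just before it. camera_model takes no time and is no camera call; for the wrist camera it gives the pose at the moment of the call.
- env.job_done(): hands the job in, once; it reports no verdict.
The state is a dict: "t": time; "joint_pos": joint angles; "qvel": joint speeds; "tau": joint torques, N m; "eef_pos": TCP position; "orientation": TCP orientation; "ft_force": force on the tool from outside, world axes, zero at the start; "moment": the same for the moment, N m; "opening": finger opening in m.
Only numpy, scipy, OpenCV 4.12 (cv2) and the standard library are available. Lean on these libraries where they do the work, as an engineer would, in place of code of your own. Each camera call takes 0.05 s, during which the arm holds its last target. There are 200 camera calls.

### The job

Strip the tile grinder: first turn the black selector on top of it four clicks clockwise (seen from above) from where it stands, to free the spindle. Slide the orange stop collar off the free end of the spindle and put it in the yellow dish, then slide off every green grinding drum and set them all down in the red tray, none on top of another. Once the spindle is bare, turn the selector three clicks back anticlockwise, and leave the sprayer, cup and hammer where they are.

Things in the scene. Friction and masses are not known exactly. Their poses are not given: they have to be found in the camera images.
- grinder: Fixed grinder: blue headstock 130 x 110 mm, 165 mm high, dark foot, grey motor to its +y. Origin on the bench under the headstock's middle; z up. A fixed steel spindle, 20 mm in diameter, axis 115 mm above the bench, runs along the grinder's -y from the headstock face (y = -55 mm) to its free end (y = -335 mm); its first 45 mm is a shoulder 42 mm thick. It does not turn.
- spindle_tip (a point): Centre of the spindle's free end, 115 mm above the bench; axes as the grinder's, so the spindle lies along this point's +y and parts slide off towards its -y.
- selector (a joint): Black selector knob on the headstock: angle in rad, 0 at the start, growing clockwise seen from above. Vertical axis, 12 clicks a turn (pi/6 = 0.524 rad each, 0.12 N m peak); let go, it snaps into the nearest click. Limits 5.5 rad either way.
- selector_grip (a point): On the knob's axis at grip height, 204 mm above the bench: the grip bar is 60 mm long, 16 mm thick and 34 mm high (top 10 mm above this point, round skirt 24 mm below it). Its x axis lies along the bar, towards the end with the white pointer line, and turns with the knob.
- selector_pointer (a point): Top of the white pointer end of the knob's grip bar, 30 mm from the knob's axis; black dots on the aluminium plate around it mark the 12 clicks.
- collar: Orange octagonal stop collar with a black band, loose on the spindle outside the drums: 50 mm across flats, 30 mm long, bore 26 mm, 0.15 kg. Origin at its centre, bore along its own y; flats face its x and z. On the spindle it hangs with its centre 3 mm below the spindle axis.
- drum1: Green octagonal grinding drum with a black band, place 1 of 4 (1 nearest the headstock), loose on the spindle; two to four drums are there. 58 mm across flats, 40 mm long, bore 34 mm, 0.22 kg. Origin at its centre, bore along its y; flats face its x and z and every 45 degrees. On the spindle its centre hangs 7 mm below the axis, the next drum as little as 2 mm away.
- drum2: Green octagonal grinding drum with a black band, place 2 of 4 (1 nearest the headstock), loose on the spindle; two to four drums are there. 58 mm across flats, 40 mm long, bore 34 mm, 0.22 kg. Origin at its centre, bore along its y; flats face its x and z and every 45 degrees. On the spindle its centre hangs 7 mm below the axis, the next drum as little as 2 mm away.
- drum3: Green octagonal grinding drum with a black band, place 3 of 4 (1 nearest the headstock), loose on the spindle; two to four drums are there. 58 mm across flats, 40 mm long, bore 34 mm, 0.22 kg. Origin at its centre, bore along its y; flats face its x and z and every 45 degrees. On the spindle its centre hangs 7 mm below the axis, the next drum as little as 2 mm away.
- drum4: Green octagonal grinding drum with a black band, place 4 of 4 (1 nearest the headstock), loose on the spindle; two to four drums are there. 58 mm across flats, 40 mm long, bore 34 mm, 0.22 kg. Origin at its centre, bore along its y; flats face its x and z and every 45 degrees. On the spindle its centre hangs 7 mm below the axis, the next drum as little as 2 mm away.
- tray: Loose red open tray for the drums, 250 x 150 x 28 mm outside (long along its x), walls and floor 4 mm. Origin under its centre.
- tray_in (a point): Centre of the red tray's inner floor, axes as the tray's.
- dish: Loose yellow open square dish for the collar, 130 x 130 x 22 mm outside, walls and floor 4 mm. Origin under its centre.
- dish_in (a point): Centre of the yellow dish's inner floor, axes as the dish's.
- sprayer: Bystander: white pump sprayer with green top, 90 mm in diameter, 210 mm high. Origin under its centre.
- cup: Bystander: small blue cup, 72 mm in diameter, 50 mm high. Origin under its centre.
- hammer: Bystander: hammer, 220 mm long, lying on the bench.

How it is judged:
By the outcome, as a careful person would: the job done as asked, in the order asked, and still so for the second after the job is handed in, with the robot touching nothing.
Of drum1, drum2, drum3, drum4 only 2 to 4 are there at a start; the rules pass over those that are not, and their reading is None.
At some moment in a run one of tray, dish may be knocked a few centimetres aside while the robot is not near it.
Once in a run the grip may slacken for a moment while it holds something.
It also fails if it takes over 210 s, if anything falls off the work surface, if the arm or the gripper's body presses on something with over 40 N, if the wrist force passes 120 N, or if a joint passes its speed limit or range.

## Working session

There is one attempt and no reset: what is moved stays moved. The work goes in short steps, Python scripts to look and compute and a shell command to move; the robot and the scene stay as the last step left them, time stands still between calls to the robot, and variables do not carry over. Pictures are saved under pics/ and viewed, about 12 in all and at most 16, crops included, and the job is handed in when it is done.

```bash
mkdir -p pics; ls; python3 - <<'E'
from rig import env
import cv2,json
for n in("scene","top"):
    cv2.imwrite(f"pics/{n}0.png",env.snapshot(n)); m=env.camera_model(n); print(n,m)
print(env.sense())
E
```

```text
pics
scene {'mtx': array([[447.88207249,   0.        , 321.4736386 ],
       [  0.        , 447.88207249, 238.93756577],
       [  0.        ,   0.        ,   1.        ]]), 'xyz': array([ 1.2316261 , -0.19250294,  0.70586962]), 'attitude': array([ 0.72103472,  0.54051326, -0.25446745, -0.35099951])}
top {'mtx': array([[584.27107722,   0.        , 317.1742631 ],
       [  0.        , 584.27107722, 243.12716746],
       [  0.        ,   0.        ,   1.        ]]), 'xyz': array([0.47600299, 0.01417032, 1.44443726]), 'attitude': array([ 0.7075849 , -0.70585344,  0.02688866, -0.01927507])}
{'t': 0.1, 'joint_pos': array([ 1.12389057e+00,  2.45735420e-01,  1.55888388e+00,  1.58126952e-05,
        1.33873176e+00, -1.74078637e-01]), 'qvel': array([ 0.00032568, -0.00218476, -0.00208014, -0.00070174, -0.00089637,
        0.0009634 ]), 'tau': array([-8.72055552e-04, -4.16914487e+01, -3.15525484e+01,  6.86685392e-02,
        3.09314369e-02, -3.45427861e-05]), 'eef_pos': array([0.17488196, 0.625463  , 0.20446563]), 'orientation': array([ 1.35992628e-01,  9.90709459e-01, -8.34811139e-04, -2.75945214e-04]), 'ft_force': array([ 0.98236617,  0.25200367, -0.11306102]), 'moment': array([ 0.02203827, -0.01984409, -0.03819705]), 'opening': 0.09391888448572937}
```

View pics/scene0.png

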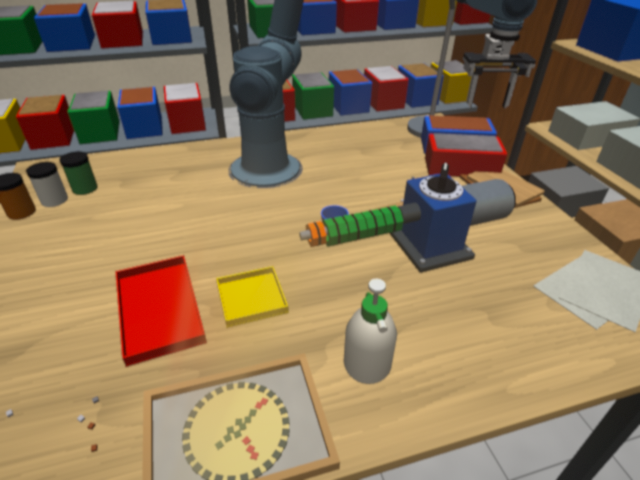

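View pics/top0.png

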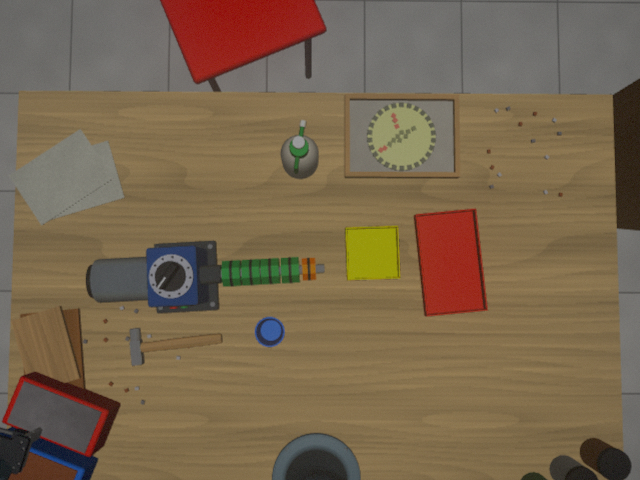

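The top view shows +x up and +y left. The spindle tip is near (323,268), the knob near (172,276), the dish near (372,253) and the tray near (451,262). Next I'll measure these and take an enlarged crop.

```bash
cat > h.py <<'E'
from rig import env
import cv2,numpy as np
from scipy.spatial.transform import Rotation as R
def ray(m,px,fish=False):
    K=m["mtx"]; d=np.array([(px[0]-K[0,2])/K[0,0],(px[1]-K[1,2])/K[1,1]])
    if fish:
        r=np.linalg.norm(d); d=np.r_[d/max(r,1e-9)*np.sin(r),np.cos(r)]
    else: d=np.r_[d,1]
    return R.from_quat(m["attitude"]).apply(d)
def onz(m,px,z,fish=False):
    d=ray(m,px,fish); c=m["xyz"]; return (c+d*(z-c[2])/d[2])
def rect(img,m,lo,hi,z,fish=False):
    """largest blob of a HSV range -> centre on plane z, yaw of long side (deg), sizes"""
    k=cv2.inRange(cv2.cvtColor(img,cv2.COLOR_BGR2HSV),lo,hi); k=cv2.morphologyEx(k,cv2.MORPH_CLOSE,np.ones((3,3)))
    cs=[c for c in cv2.findContours(k,0,1)[0] if cv2.boundingRect(c)[1]>100]
    c=max(cs,key=cv2.contourArea)
    p=np.array([onz(m,q[0],z,fish)[:2] for q in c])
    (x,y),(w,h),a=cv2.minAreaRect((p*1000).astype(np.float32))
    if w<h: w,h,a=h,w,a+90
    return np.round([x,y],1),round((a+90)%180-90,1),np.round([w,h],1)
def trays():
    i=env.snapshot("top");m=env.camera_model("top")
    print("tray",rect(i,m,(0,150,80),(8,255,255),.028)); print("dish",rect(i,m,(22,150,80),(35,255,255),.022)); return i,m
def go(x,y,z,yawy=None):
    """shift in tool axes (mm) and turn (rad) from now to TCP x,y,z (m), tool down, tool y at yawy deg"""
    s=env.sense(); q=R.from_quat(s["orientation"]); d=q.inv().apply(np.array([x,y,z])-s["eef_pos"])
    a=np.radians(yawy) if yawy is not None else np.arctan2(*q.as_matrix()[[1,0],1])
    Y=np.array([np.cos(a),np.sin(a),0]); Z=np.array([0,0,-1.]); T=R.from_matrix(np.c_[np.cross(Y,Z),Y,Z])
    rv=(q.inv()*T).as_rotvec(); print("shift",np.round(d,4),"turn",np.round(rv,4),"rows",round(max(np.linalg.norm(d)/.0625,np.degrees(np.linalg.norm(rv))/10.7),1))
def st():
    s=env.sense(); q=R.from_quat(s["orientation"]).as_matrix()
    print("t%.2f"%s["t"],"p",np.round(s["eef_pos"],4),"yawy %.1f tilt %.2f"%(np.degrees(np.arctan2(q[1,1],q[0,1])),np.degrees(np.arccos(-q[2,2]))),"q",np.round(s["joint_pos"],2),"F",np.round(s["ft_force"],1),"op %.4f"%s["opening"])
E
python3 - <<'E'
from h import *
i,m=trays()
print("tip",onz(m,(324,268),.115),"knob",onz(m,(172,276),.204))
c=cv2.resize(i[225:325,80:340],None,fx=3,fy=3,interpolation=2); cv2.imwrite("pics/c1.png",c)
E
```

```text
tray (array([ 524.3, -324.9]), 5.7, array([249.5, 153. ]))
dish (array([ 546.8, -135.3]), -88.0, array([131.7, 130.9]))
tip [ 0.50631    -0.01570474  0.115     ] knob [0.48662529 0.30769346 0.204     ]
```

View pics/c1.png

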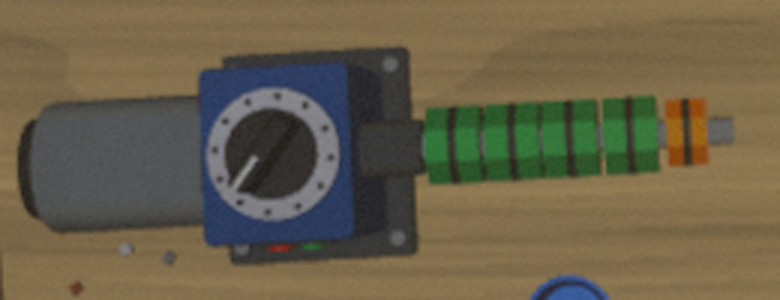

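The crop shows four drums with bands at crop x≈454, 512, 570 and 629. The collar is at 686, the tip at (733,130) and the knob centre at about (273,152). The white pointer runs from (256,157) to (232,187).

```bash
python3 - <<'E'
from h import *
m=env.camera_model("top")
f=lambda x,y,z:onz(m,(80+x/3,225+y/3),z)
for n,x,y,z in [("plate",273,154,.172),("tip",733,130,.118),("d1",454,146,.137),("d2",512,142,.137),("d3",570,139,.137),("d4",629,134,.137),("col",686,131,.137),("pA",256,157,.214),("pB",232,187,.214)]: print(n,np.round(f(x,y,z)*1000,1))
a=f(256,157,.214);b=f(232,187,.214); print(np.degrees(np.arctan2(b[1]-a[1],b[0]-a[0])))
# over knob for wrist look
go(.486,.30,.33,60); st()
E
```

```text
plate [486.2 317.4 172. ]
tip [505.5 -16.4 118. ]
d1 [492.7 191.6 137. ]
d2 [495.8 148.5 137. ]
d3 [498.1 105.4 137. ]
d4 [501.9  61.5 137. ]
col [504.2  19.1 137. ]
pA [483.7 319.2 214. ]
pB [462.8 335.5 214. ]
142.08767290286076
shift [-0.3873 -0.2299 -0.1252] turn [-1.500e-03 -1.000e-04  2.508e-01] rows 7.5
t0.15 p [0.1749 0.6255 0.2046] yawy 74.4 tilt 0.08 q [ 1.12  0.25  1.56  0.    1.34 -0.17] F [-0.1 -0.5  0.7] op 0.0939
```

```bash
python3 -m pendant '0 0 -0.08 0 0 0; 0 0 -0.08 0 0 0'; python3 - <<'E'
from h import *
go(.486,.317,.285,52)
E
```

```text
t: 0.4
eef_pos: [0.1758, 0.6275, 0.29]
orientation: [0.136, 0.991, 0.003, 0.001]
ft_force: [0.1, -0.1, 0.8]
opening: 0.0939
shift [-0.3824 -0.2155  0.004 ] turn [ 6.800e-03 -3.000e-04  3.905e-01] rows 7.0
```

```bash
python3 -m pendant '-0.383 -0.216 0 0 0 0.39;-0.383 -0.216 0 0 0 0.39;-0.383 -0.216 0 0 0 0.39;-0.383 -0.216 0 0 0 0.39;-0.383 -0.216 0 0 0 0.39;-0.383 -0.216 0 0 0 0.39;-0.383 -0.216 0 0 0 0.39;-0.383 -0.216 0 0 0 0.39;-0.383 -0.216 0 0 0 0.39;-0.383 -0.216 0 0 0 0.39' 0.6; python3 - <<'E'
from h import *
st(); m=env.camera_model("wrist"); i=env.snapshot("wrist"); cv2.imwrite("pics/w1.png",i); print(m)
go(.486,.317,.285,52)
E
```

```text
t: 1.65
eef_pos: [0.4847, 0.3159, 0.2853]
orientation: [0.324, 0.946, -0.0, -0.0]
ft_force: [-0.0, 0.2, -1.1]
opening: 0.0565
t1.65 p [0.4847 0.3159 0.2853] yawy 52.1 tilt 0.03 q [ 0.38  0.02  1.66  0.    1.46 -0.53] F [-0.   0.2 -1.1] op 0.0565
{'mtx': array([[371.64829954,   0.        , 319.15466515],
       [  0.        , 371.64829954, 239.70533757],
       [  0.        ,   0.        ,   1.        ]]), 'xyz': array([0.43243666, 0.35626782, 0.46413095]), 'attitude': array([0.89234038, 0.4369033 , 0.04989215, 0.10175916])}
shift [-0.0004  0.0016  0.0004] turn [-0.0001 -0.0003  0.0027] rows 0.0
```

View pics/w1.png

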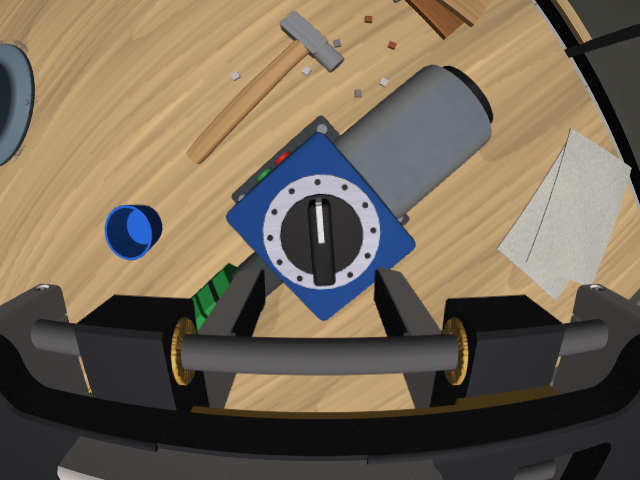

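The wrist view shows the knob bar end to end: pointer end (319,199), far end (325,285), plate centre (322,231). The jaws straddle it.

```bash
python3 - <<'E'
from h import *
m=env.camera_model("wrist")
a=onz(m,(319,198),.214,1);b=onz(m,(324.5,286),.214,1);c=onz(m,(322,231.5),.172,1);print(a,b,(a+b)/2,c,np.linalg.norm(a-b),np.degrees(np.arctan2(a[1]-b[1],a[0]-b[0])))
print([np.degrees(np.arctan2(*(onz(m,p,.172,1)-c)[[1,0]])) for p in((318,182),(345,187))])
go(.486,.3165,.186,51.5)
E
```

```text
[0.45523807 0.33854921 0.214     ] [0.50737834 0.30305971 0.214     ] [0.4813082  0.32080446 0.214     ] [0.48191556 0.32088578 0.172     ] 0.06307227792226983 145.75867380276142
[np.float64(146.77886763788064), np.float64(115.43142016965726)]
shift [-0.0007  0.0012  0.0994] turn [-0.0001 -0.0003  0.0114] rows 1.6
```

```bash
python3 - <<'E'
from h import *
P={"wrist":(322,231.5),"top":(171.3,276.3),"scene":(441,188)}
for n,p in P.items():
    i=env.snapshot(n);m=env.camera_model(n);k=cv2.inRange(cv2.cvtColor(i,cv2.COLOR_BGR2HSV),(0,0,110),(180,70,255))
    w=75 if n=="wrist" else 28
    x0,y0=int(p[0])-w,int(p[1])-w; k=k[y0:y0+2*w,x0:x0+2*w]
    k=cv2.morphologyEx(k,cv2.MORPH_CLOSE,np.ones((3,3)))
    cs=cv2.findContours(k,0,1)[0]
    c=max(cs,key=cv2.contourArea); e=cv2.fitEllipse(cv2.convexHull(c)); px=(e[0][0]+x0,e[0][1]+y0)
    print(n,np.round(px,1),np.round(e[1],1),[np.round(onz(m,px,z,n=="wrist")*1000,1) for z in(.166,.170)])
E
```

```text
wrist [321.  231.4] [114.8 117. ] [array([482.5, 319.5, 166. ]), array([481.8, 320. , 170. ])]
top [174.9 269.8] [28.8 41.4] [array([500.5, 310.6, 166. ]), array([500.4, 309.7, 170. ])]
scene [440.7 186.7] [24.2 57.2] [array([477.1, 323.2, 166. ]), array([482.7, 319.4, 170. ])]
```

```bash
python3 - <<'E'
from h import *
i=cv2.imread("pics/top0.png");m=env.camera_model("top");k=cv2.inRange(cv2.cvtColor(i,cv2.COLOR_BGR2HSV),(0,0,110),(180,70,255))[248:304,143:199]
c=max(cv2.findContours(cv2.morphologyEx(k,cv2.MORPH_CLOSE,np.ones((3,3))),0,1)[0],key=cv2.contourArea);e=cv2.fitEllipse(cv2.convexHull(c));print(e)
print(onz(m,(e[0][0]+143,e[0][1]+248),.169))
go(.4835,.319,.186,54)
E
```

```text
((27.383769989013672, 27.858741760253906), (43.575172424316406, 44.52537155151367), 34.085731506347656)
[0.4872239  0.31948528 0.169     ]
shift [0.0033 0.0016 0.0995] turn [ 0.0002  0.0001 -0.0328] rows 1.6
```

```bash
python3 -m pendant '0.0033 0.002 0.05 0 0 -0.05;0.0033 0.002 0.099 0 0 -0.05;0.0033 0.002 0.099 0 0 -0.05;0.0033 0.002 0.099 0 0 -0.05' 0.6; python3 -m pendant '0 0 0 0 0 0;0 0 0 0 0 0;0 0 0 0 0 0;0 0 0 0 0 0;0 0 0 0 0 0' 0 12; python3 -c "from h import *;st()"
```

```text
t: 2.35
eef_pos: [0.4845, 0.3188, 0.1873]
orientation: [0.301, 0.954, 0.0, 0.0]
ft_force: [-0.2, -0.2, -0.6]
opening: 0.0565
t: 2.98
eef_pos: [0.4843, 0.3183, 0.1865]
orientation: [0.302, 0.953, -0.0, -0.0]
ft_force: [-0.8, -0.5, 1.0]
opening: 0.0159
t2.98 p [0.4843 0.3183 0.1865] yawy 54.9 tilt 0.02 q [ 0.39  0.1   1.76 -0.    1.28 -0.57] F [-0.8 -0.5  1. ] op 0.0159
```

```bash
python3 -m pendant '0 0 0 0 0 0.17;0 0 0 0 0 0.34;0 0 0 0 0 0.51;0 0 0 0 0 0.68;0 0 0 0 0 0.85;0 0 0 0 0 1.02;0 0 0 0 0 1.05;0 0 0 0 0 1.05'; python3 -c "from h import *;st()"
```

```text
t: 3.98
eef_pos: [0.484, 0.3182, 0.1865]
orientation: [0.738, 0.675, -0.001, -0.0]
ft_force: [-3.8, -3.1, 2.2]
opening: 0.0158
t3.98 p [0.484  0.3182 0.1865] yawy -5.2 tilt 0.07 q [ 0.39  0.1   1.76 -0.    1.28  0.48] F [-3.8 -3.1  2.2] op 0.0158
```

```bash
python3 -m pendant '0 0 0 0 0 0.17;0 0 0 0 0 0.34;0 0 0 0 0 0.51;0 0 0 0 0 0.68;0 0 0 0 0 0.85;0 0 0 0 0 1.02;0 0 0 0 0 1.05;0 0 0 0 0 1.05'; python3 -c "from h import *;st()"; python3 -m pendant '0 0 0 0 0 0;0 0 0 0 0 0;0 0 -0.09 0 0 0;0 0 -0.09 0 0 0;0 0 -0.09 0 0 0' 0.6;  python3 - <<'E'
from h import *
st(); i=env.snapshot("wrist"); cv2.imwrite("pics/w2.png",i)
E
```

```text
t: 4.97
eef_pos: [0.4837, 0.3184, 0.1865]
orientation: [0.977, 0.214, -0.001, -0.0]
ft_force: [-4.9, -2.1, 3.6]
opening: 0.016
t4.97 p [0.4837 0.3184 0.1865] yawy -65.2 tilt 0.09 q [0.39 0.1  1.76 0.   1.29 1.52] F [-4.9 -2.1  3.6] op 0.0160
t: 5.6
eef_pos: [0.486, 0.319, 0.2792]
orientation: [0.977, 0.213, 0.003, -0.001]
ft_force: [0.0, -0.1, -0.3]
opening: 0.0561
t5.60 p [0.486  0.319  0.2792] yawy -65.4 tilt 0.36 q [ 0.39  0.03  1.66 -0.    1.44  1.53] F [ 0.  -0.1 -0.3] op 0.0561
```

View pics/w2.png

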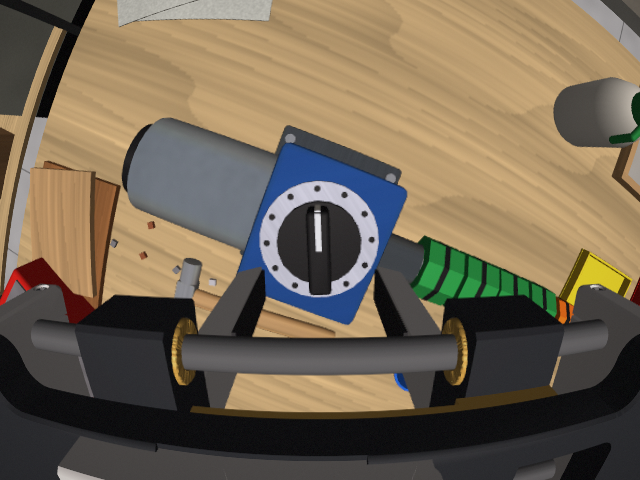

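The pointer now sits on a dot, aligned with the tool after the 120° turn, so the four clicks are done. Next is the collar.

```bash
python3 - <<'E'
from h import *
go(.504,.019,.20,3.7)
E
```

```text
shift [-0.1073  0.2803  0.0765] turn [ 1.0000e-03 -1.3000e-03 -1.2061e+00] rows 6.5
```

```bash
python3 -m pendant '-0.107 0.280 0.02 0 0 -1.206;-0.107 0.280 0.02 0 0 -1.206;-0.107 0.280 0.02 0 0 -1.206;-0.107 0.280 0.02 0 0 -1.206;-0.107 0.280 0.02 0 0 -1.206;-0.107 0.280 0.076 0 0 -1.206;-0.107 0.280 0.076 0 0 -1.206;-0.107 0.280 0.076 0 0 -1.206;-0.107 0.280 0.076 0 0 -1.206;-0.107 0.280 0.076 0 0 -1.206' 0.75; python3 - <<'E'
from h import *
st(); m=env.camera_model("wrist"); i=env.snapshot("wrist"); cv2.imwrite("pics/w3.png",i)
print(m["xyz"])
E
```

```text
t: 6.9
eef_pos: [0.5037, 0.0195, 0.2007]
orientation: [0.684, 0.729, 0.0, 0.0]
ft_force: [-1.3, -0.3, 1.1]
opening: 0.0705
t6.90 p [0.5037 0.0195 0.2007] yawy 3.6 tilt 0.04 q [-0.19 -0.1   1.93 -0.    1.31 -0.25] F [-1.3 -0.3  1.1] op 0.0705
[0.49858203 0.08497338 0.37959667]
```

View pics/w3.png

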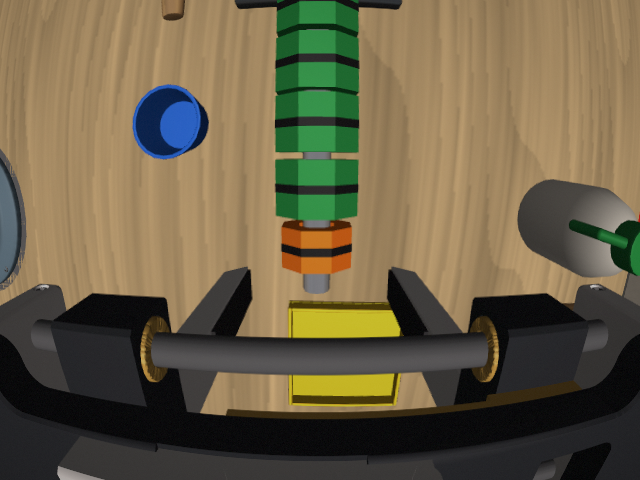

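The jaws straddle the spindle, which is well aligned in the image. The collar band is at (316,247) and the drum 4 band at (317,188).

```bash
python3 - <<'E'
from h import *
m=env.camera_model("wrist")
for p in((316,247),(317,188),(318,122),(318,59)): print(np.round(onz(m,p,.137,1),4))
print(np.round(onz(m,(316,292),.115,1),4))
E
```

```text
[0.5005 0.0237 0.137 ]
[0.4987 0.0633 0.137 ]
[0.4966 0.1065 0.137 ]
[0.4938 0.1489 0.137 ]
[ 0.5029 -0.0172  0.115 ]
```

```bash
python3 -m pendant '0.002 -0.0015 0.05 0 0 0;0.002 -0.0015 0.1 0 0 0;0.002 -0.0015 0.1077 0 0 0;0.002 -0.0015 0.1077 0 0 0' 0.75; python3 -m pendant '0 0 0 0 0 0;0 0 0 0 0 0;0 0 0 0 0 0;0 0 0 0 0 0;0 0 0 0 0 0' 0 30; python3 -c "from h import *;st()"
```

```text
t: 7.45
eef_pos: [0.5026, 0.0211, 0.0938]
orientation: [0.684, 0.729, 0.0, 0.0]
ft_force: [-0.2, -0.7, 0.5]
opening: 0.0705
t: 8.07
eef_pos: [0.5028, 0.021, 0.0942]
orientation: [0.684, 0.729, 0.001, 0.001]
ft_force: [-1.5, -0.9, 6.1]
opening: 0.0495
t8.07 p [0.5028 0.021  0.0942] yawy 3.7 tilt 0.12 q [-0.18  0.03  2.01 -0.    1.09 -0.25] F [-1.5 -0.9  6.1] op 0.0495
```

```bash
python3 -m pendant '0 0 -0.003 0 0 0;0 0 -0.003 0 0 0;0 0 -0.003 0 0 0'; python3 -m pendant '-0.02 0 -0.003 0 0 0;-0.04 0 -0.003 0 0 0;-0.06 0 -0.003 0 0 0;-0.08 0 -0.003 0 0 0;-0.08 0 -0.003 0 0 0'; python3 -c "from h import *;st()"
```

```text
t: 8.45
eef_pos: [0.5015, 0.0212, 0.0953]
orientation: [0.684, 0.729, -0.0, -0.0]
ft_force: [0.4, -0.3, -2.0]
opening: 0.0498
t: 9.07
eef_pos: [0.507, -0.0597, 0.0987]
orientation: [0.685, 0.729, 0.0, -0.0]
ft_force: [0.0, 0.2, -2.4]
opening: 0.0501
t9.07 p [ 0.507  -0.0597  0.0987] yawy 3.6 tilt 0.01 q [-0.34  0.05  1.99  0.    1.11 -0.4 ] F [ 0.   0.2 -2.4] op 0.0501
```

```bash
python3 - <<'E'
from h import *
i,m=trays(); cv2.imwrite("pics/top2.png",i); go(.547,-.135,.028,3.7)
E
```

```text
tray (array([ 524.1, -324.6]), 5.7, array([249.4, 153.6]))
dish (array([ 547.8, -151.4]), 2.1, array([130. ,  99.3]))
shift [-0.0784  0.0353  0.0706] turn [-0.0003 -0.0005 -0.0017] rows 1.8
```

```bash
python3 -m pendant '-0.04 0.018 0 0 0 0;-0.078 0.0355 0 0 0 0;-0.078 0.0355 0.03 0 0 0;-0.078 0.0355 0.06 0 0 0;-0.078 0.0355 0.08 0 0 0;-0.078 0.0355 0.086 0 0 0;-0.078 0.0355 0.086 0 0 0;-0.078 0.0355 0.086 0 0 0'; python3 -c "from h import *;st()"
```

```text
t: 10.12
eef_pos: [0.5484, -0.1346, 0.0139]
orientation: [0.684, 0.729, 0.0, 0.001]
ft_force: [0.4, -0.1, -1.6]
opening: 0.0497
t10.12 p [ 0.5484 -0.1346  0.0139] yawy 3.7 tilt 0.13 q [-0.44  0.3   1.88  0.    0.96 -0.51] F [ 0.4 -0.1 -1.6] op 0.0497
```

```bash
python3 -m pendant '0 0 0.002 0 0 0;0 0 0.003 0 0 0;0 0 0.003 0 0 0'; python3 -m pendant '0 0 0 0 0 0;0 0 0 0 0 0;0 0 0 0 0 0' 0.68; python3 -m pendant '0 0 -0.06 0 0 0;0 0 -0.12 0 0 0;0 0 -0.18 0 0 0;0 0 -0.18 0 0 0'; python3 - <<'E'
from h import *
st(); go(.5002,.064,.195,3.5)
E
```

```text
t: 10.5
eef_pos: [0.5481, -0.1346, 0.0113]
orientation: [0.684, 0.729, 0.0, 0.001]
ft_force: [-2.3, 0.9, 7.5]
opening: 0.0499
t: 10.88
eef_pos: [0.5474, -0.1343, 0.0097]
orientation: [0.684, 0.729, 0.0, -0.0]
ft_force: [0.4, 0.6, 0.1]
opening: 0.0641
t: 11.38
eef_pos: [0.5507, -0.1357, 0.196]
orientation: [0.684, 0.729, 0.002, 0.006]
ft_force: [0.8, -0.8, 0.4]
opening: 0.0639
t11.38 p [ 0.5507 -0.1357  0.196 ] yawy 3.7 tilt 0.67 q [-0.44  0.05  1.79  0.    1.29 -0.51] F [ 0.8 -0.8  0.4] op 0.0639
shift [ 0.2026 -0.0376 -0.0005] turn [0.0102 0.0056 0.003 ] rows 3.3
```

```bash
python3 -m pendant '0.06 -0.01 0 0 0 0;0.12 -0.02 0 0 0 0;0.18 -0.03 0 0 0 0;0.2 -0.035 0 0 0 0;0.2 -0.035 0 0 0 0;0.2 -0.035 0 0 0 0' 0.82; python3 - <<'E'
from h import *
st(); m=env.camera_model("wrist");i=env.snapshot("wrist");cv2.imwrite("pics/w4.png",i)
go(.5,.063,.088,3.5)
k=cv2.inRange(cv2.cvtColor(i,cv2.COLOR_BGR2HSV),(45,100,40),(80,255,255));k[:,420:]=0;k[:,:220]=0
ys,xs=np.nonzero(k);print(xs.min(),xs.max(),ys.min(),ys.max())
for x in ((xs.min()+xs.max())/2,): print(onz(m,(x,ys.max()),.12,1))
g=k[:,int((xs.min()+xs.max())/2)];print(np.nonzero(np.diff((g>0).astype(int)))[0])
E
```

```text
t: 12.12
eef_pos: [0.4996, 0.0624, 0.189]
orientation: [0.684, 0.729, -0.0, -0.0]
ft_force: [-0.3, 0.1, -0.3]
opening: 0.0771
t12.12 p [0.4996 0.0624 0.189 ] yawy 3.6 tilt 0.06 q [-0.1  -0.09  1.94 -0.    1.29 -0.16] F [-0.3  0.1 -0.3] op 0.0771
shift [0.0009 0.0003 0.1012] turn [-0.0008  0.0001  0.0016] rows 1.6
276 363 21 286
[0.50052185 0.03688375 0.12      ]
[ 20  45  54  81  87 114 123 151 155 183 192 219 224 254 262 286]
```

View pics/w4.png

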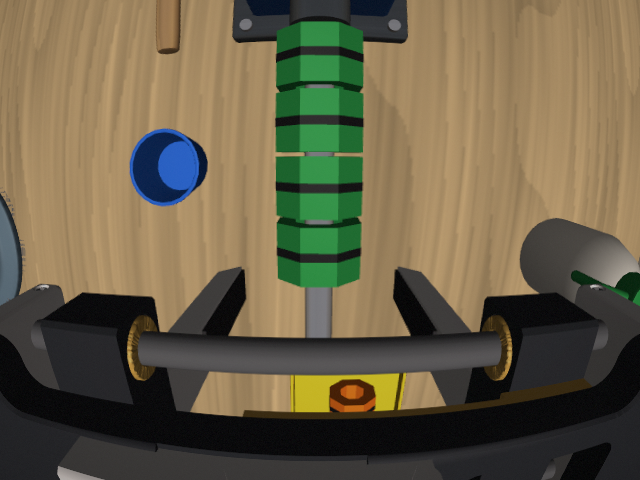

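The wrist view shows the four drums with bands at rows ~50, 119, 188 and 258. They are centred between the jaws, and the collar is lying in the dish at (352,393).

```bash
python3 - <<'E'
from h import *
m=env.camera_model("wrist")
for v in(49.5,118.5,187.5,258): print(np.round(onz(m,(319.5,v),.137,1),4))
E
python3 -m pendant '0.001 0 0.05 0 0 0;0.001 0 0.09 0 0 0;0.001 0 0.1 0 0 0;0.001 0 0.1 0 0 0'; python3 -m pendant '0 0 0 0 0 0;0 0 0 0 0 0;0 0 0 0 0 0;0 0 0 0 0 0;0 0 0 0 0 0' 0 40; python3 -c "from h import *;st()"
```

```text
[0.4907 0.1949 0.137 ]
[0.4935 0.1503 0.137 ]
[0.4962 0.1074 0.137 ]
[0.4991 0.062  0.137 ]
t: 12.68
eef_pos: [0.5, 0.0634, 0.09]
orientation: [0.685, 0.729, -0.0, -0.0]
ft_force: [0.1, -0.2, 0.7]
opening: 0.0772
t: 13.3
eef_pos: [0.5005, 0.064, 0.091]
orientation: [0.684, 0.729, 0.0, 0.001]
ft_force: [-2.1, 0.6, 7.1]
opening: 0.0577
t13.30 p [0.5005 0.064  0.091 ] yawy 3.7 tilt 0.11 q [-0.1   0.04  2.01 -0.    1.09 -0.16] F [-2.1  0.6  7.1] op 0.0577
```

```bash
python3 -m pendant '0 0 -0.006 0 0 0;0 0 -0.006 0 0 0;0 0 -0.006 0 0 0;-0.02 0 -0.006 0 0 0;-0.04 0 -0.006 0 0 0;-0.06 0 -0.006 0 0 0;-0.06 0 -0.006 0 0 0'; python3 -m pendant '-0.03 0 0 0 0 0;-0.06 0 0 0 0 0;-0.08 0 0 0 0 0;-0.08 0 0 0 0 0'; python3 - <<'E'
from h import *
st(); i,m=trays(); cv2.imwrite("pics/top3.png",i)
E
```

```text
t: 14.18
eef_pos: [0.5033, 0.0035, 0.0954]
orientation: [0.685, 0.729, -0.0, -0.0]
ft_force: [0.1, 0.5, -2.7]
opening: 0.0578
t: 14.68
eef_pos: [0.5086, -0.0761, 0.0957]
orientation: [0.685, 0.729, 0.0, -0.0]
ft_force: [-0.3, 0.8, -2.7]
opening: 0.0577
t14.68 p [ 0.5086 -0.0761  0.0957] yawy 3.6 tilt 0.02 q [-0.37  0.06  1.98  0.    1.1  -0.43] F [-0.3  0.8 -2.7] op 0.0577
tray (array([ 524.1, -324.3]), 5.7, array([249.5, 154.3]))
dish (array([ 547.8, -160.1]), 1.8, array([129.1,  82.1]))
```

```bash
python3 - <<'E'
from h import *
go(.587,-.353,.0955,5.7)
E
```

```text
shift [-2.821e-01  6.090e-02 -2.000e-04] turn [-0.0004 -0.0008 -0.0363] rows 4.6
```

```bash
python3 -m pendant '-0.05 0.011 0 0 0 -0.036;-0.1 0.022 0 0 0 -0.036;-0.15 0.033 0 0 0 -0.036;-0.2 0.044 0 0 0 -0.036;-0.25 0.055 0 0 0 -0.036;-0.282 0.061 0 0 0 -0.036;-0.282 0.061 0.04 0 0 -0.036;-0.282 0.061 0.07 0 0 -0.036;-0.282 0.061 0.077 0 0 -0.036;-0.282 0.061 0.077 0 0 -0.036'; python3 -c "from h import *;st()"
```

```text
t: 15.98
eef_pos: [0.5882, -0.3526, 0.0192]
orientation: [0.671, 0.742, 0.0, 0.0]
ft_force: [0.1, 0.2, -1.3]
opening: 0.0577
t15.97 p [ 0.5882 -0.3526  0.0192] yawy 5.8 tilt 0.05 q [-0.71  0.53  1.55  0.    1.06 -0.81] F [ 0.1  0.2 -1.3] op 0.0577
```

```bash
python3 -m pendant '0 0 0.002 0 0 0;0 0 0.004 0 0 0;0 0 0.004 0 0 0'; python3 -m pendant '0 0 0 0 0 0;0 0 0 0 0 0;0 0 0 0 0 0' 0.76; python3 -m pendant '0 0 -0.05 0 0 0;0 0 -0.1 0 0 0;0 0 -0.15 0 0 0;0 0 -0.17 0 0 0;0 0 -0.17 0 0 0'; python3 - <<'E'
from h import *
st(); go(.4975,.1065,.19,3.6)
E
```

```text
t: 16.35
eef_pos: [0.5883, -0.3537, 0.0163]
orientation: [0.671, 0.742, 0.0, 0.001]
ft_force: [-0.2, 0.7, 3.2]
opening: 0.0579
t: 16.73
eef_pos: [0.5874, -0.3532, 0.0147]
orientation: [0.671, 0.742, -0.0, 0.0]
ft_force: [-0.6, 0.3, -0.5]
opening: 0.0711
t: 17.35
eef_pos: [0.5879, -0.3535, 0.1855]
orientation: [0.671, 0.742, 0.0, 0.001]
ft_force: [-0.0, 0.4, -0.3]
opening: 0.0719
t17.35 p [ 0.5879 -0.3535  0.1855] yawy 5.7 tilt 0.12 q [-0.71  0.34  1.48 -0.    1.32 -0.81] F [-0.   0.4 -0.3] op 0.0719
shift [ 0.4667 -0.044  -0.0052] turn [0.0014 0.0014 0.0372] rows 7.5
```

```bash
python3 -m pendant '0.06 -0.006 0 0 0 0.037;0.12 -0.011 0 0 0 0.037;0.18 -0.017 0 0 0 0.037;0.24 -0.023 0 0 0 0.037;0.3 -0.028 0 0 0 0.037;0.36 -0.034 0 0 0 0.037;0.42 -0.04 0 0 0 0.037;0.467 -0.044 0 0 0 0.037;0.467 -0.044 0 0 0 0.037;0.467 -0.044 0 0 0 0.037' 0.82; cat > look.py <<'E'
from h import *
st(); m=env.camera_model("wrist");i=env.snapshot("wrist")
k=cv2.inRange(cv2.cvtColor(i,cv2.COLOR_BGR2HSV),(45,100,40),(80,255,255));k[:,420:]=0;k[:,:220]=0
ys,xs=np.nonzero(k);c=int((xs.min()+xs.max())/2);e=np.nonzero(np.diff((k[:,c-8]>0).astype(int)))[0]
print(c,e,"last centre",onz(m,(c,(e[-2]+e[-3])/2),.137,1))
E
python3 look.py
```

```text
t: 18.6
eef_pos: [0.4962, 0.1067, 0.1828]
orientation: [0.684, 0.729, -0.001, -0.001]
ft_force: [-0.6, 0.2, -0.2]
opening: 0.0771
t18.60 p [0.4962 0.1067 0.1828] yawy 3.6 tilt 0.19 q [-0.01 -0.07  1.94 -0.    1.28 -0.07] F [-0.6  0.2 -0.2] op 0.0771
320 [ 85 113 122 150 158 186 196 223 225 226 227 255 263 289] last centre [0.49560967 0.1077678  0.137     ]
```

```bash
python3 -m pendant '0.001 0.001 0.05 0 0 0;0.001 0.001 0.085 0 0 0;0.001 0.001 0.094 0 0 0;0.001 0.001 0.094 0 0 0'; python3 -m pendant '0 0 0 0 0 0;0 0 0 0 0 0;0 0 0 0 0 0;0 0 0 0 0 0;0 0 0 0 0 0' 0 40;python3 -m pendant '0 0 -0.006 0 0 0;0 0 -0.006 0 0 0;0 0 -0.006 0 0 0;-0.02 0 -0.006 0 0 0;-0.04 0 -0.006 0 0 0;-0.04 0 -0.006 0 0 0'; python3 -c "from h import *;st()"
```

```text
t: 19.15
eef_pos: [0.4983, 0.1074, 0.0908]
orientation: [0.685, 0.729, -0.0, -0.0]
ft_force: [-0.3, -1.1, 0.4]
opening: 0.0773
t: 19.77
eef_pos: [0.4987, 0.1082, 0.0919]
orientation: [0.684, 0.729, 0.0, 0.001]
ft_force: [-1.5, -1.6, 5.7]
opening: 0.0577
t: 20.52
eef_pos: [0.5004, 0.0676, 0.0964]
orientation: [0.685, 0.728, -0.0, -0.0]
ft_force: [0.4, 0.2, -2.2]
opening: 0.0575
t20.52 p [0.5004 0.0676 0.0964] yawy 3.5 tilt 0.03 q [-0.09  0.04  2.    0.    1.1  -0.15] F [ 0.4  0.2 -2.2] op 0.0575
```

```bash
python3 -m pendant '-0.03 0 0 0 0 0;-0.06 0 0 0 0 0;-0.09 0 0 0 0 0;-0.12 0 0 0 0 0;-0.145 0 0 0 0 0;-0.145 0 0 0 0 0;-0.145 0 0 0 0 0'; python3 - <<'E'
from h import *
st(); i,m=trays(); go(.468,-.365,.0965,5.7)
E
```

```text
t: 21.4
eef_pos: [0.5094, -0.0754, 0.0965]
orientation: [0.684, 0.729, 0.0, -0.0]
ft_force: [0.8, 0.0, -2.0]
opening: 0.058
t21.40 p [ 0.5094 -0.0754  0.0965] yawy 3.6 tilt 0.06 q [-0.37  0.06  1.98  0.    1.1  -0.43] F [ 0.8  0.  -2. ] op 0.0580
tray (array([ 524.2, -324.6]), 5.7, array([249.5, 153.6]))
dish (array([ 547.8, -160.1]), 2.0, array([129.3,  81.9]))
shift [-2.864e-01 -5.990e-02 -2.000e-04] turn [-0.0005 -0.0006 -0.0355] rows 4.7
```

```bash
python3 -m pendant '-0.05 -0.01 0 0 0 -0.036;-0.1 -0.02 0 0 0 -0.036;-0.15 -0.03 0 0 0 -0.036;-0.2 -0.042 0 0 0 -0.036;-0.25 -0.052 0 0 0 -0.036;-0.286 -0.06 0 0 0 -0.036;-0.286 -0.06 0.04 0 0 -0.036;-0.286 -0.06 0.07 0 0 -0.036;-0.286 -0.06 0.078 0 0 -0.036;-0.286 -0.06 0.078 0 0 -0.036'; python3 -c "from h import *;st()"; python3 -m pendant '0 0 0.002 0 0 0;0 0 0.004 0 0 0;0 0 0.004 0 0 0'
```

```text
t: 22.7
eef_pos: [0.4685, -0.3652, 0.0192]
orientation: [0.671, 0.742, 0.0, 0.0]
ft_force: [0.1, -0.1, -2.1]
opening: 0.0576
t22.70 p [ 0.4685 -0.3652  0.0192] yawy 5.7 tilt 0.02 q [-0.85  0.35  1.8   0.    0.99 -0.95] F [ 0.1 -0.1 -2.1] op 0.0576
t: 23.08
eef_pos: [0.4687, -0.3661, 0.0171]
orientation: [0.671, 0.741, 0.0, 0.001]
ft_force: [-2.5, 3.1, 7.3]
opening: 0.0576
```

```bash
python3 -m pendant '0 0 0 0 0 0;0 0 0 0 0 0;0 0 0 0 0 0' 0.76; python3 -m pendant '0 0 -0.05 0 0 0;0 0 -0.1 0 0 0;0 0 -0.15 0 0 0;0 0 -0.17 0 0 0;0 0 -0.17 0 0 0'; python3 - <<'E'
from h import *
st(); go(.4945,.1505,.185,3.6)
E
```

```text
t: 23.45
eef_pos: [0.4679, -0.3657, 0.0148]
orientation: [0.671, 0.741, -0.0, 0.0]
ft_force: [0.2, 0.6, -0.1]
opening: 0.0716
t: 24.08
eef_pos: [0.4681, -0.3661, 0.1853]
orientation: [0.671, 0.741, -0.0, 0.001]
ft_force: [0.2, -0.8, 0.5]
opening: 0.0715
t24.07 p [ 0.4681 -0.3661  0.1853] yawy 5.7 tilt 0.11 q [-0.85  0.13  1.72 -0.    1.28 -0.95] F [ 0.2 -0.8  0.5] op 0.0715
shift [ 5.115e-01  7.730e-02 -4.000e-04] turn [0.0011 0.0015 0.0361] rows 8.3
```

```bash
python3 -m pendant '0.06 0.009 0 0 0 0.036;0.12 0.018 0 0 0 0.036;0.18 0.027 0 0 0 0.036;0.24 0.036 0 0 0 0.036;0.3 0.045 0 0 0 0.036;0.36 0.054 0 0 0 0.036;0.42 0.063 0 0 0 0.036;0.48 0.072 0 0 0 0.036;0.511 0.077 0 0 0 0.036;0.511 0.077 0 0 0 0.036' 0.82; python3 -m pendant '0 0 0 0 0 0'; python3 look.py
```

```text
t: 25.32
eef_pos: [0.4921, 0.1519, 0.1817]
orientation: [0.683, 0.73, -0.002, -0.002]
ft_force: [-0.4, -0.3, -0.4]
opening: 0.077
t: 25.45
eef_pos: [0.493, 0.1496, 0.1828]
orientation: [0.685, 0.729, -0.001, -0.001]
ft_force: [0.1, -0.1, 0.8]
opening: 0.0769
t25.45 p [0.493  0.1496 0.1828] yawy 3.6 tilt 0.19 q [ 0.07 -0.05  1.92 -0.    1.28  0.01] F [ 0.1 -0.1  0.8] op 0.0769
321 [155 184 193 220 225 255 264 289] last centre [0.49304136 0.15042214 0.137     ]
```

```bash
python3 -m pendant '0 0.001 0.05 0 0 0;0 0.001 0.085 0 0 0;0 0.001 0.094 0 0 0;0 0.001 0.094 0 0 0'; python3 -m pendant '0 0 0 0 0 0;0 0 0 0 0 0;0 0 0 0 0 0;0 0 0 0 0 0;0 0 0 0 0 0' 0 40;python3 -m pendant '0 0 -0.006 0 0 0;0 0 -0.006 0 0 0;0 0 -0.006 0 0 0;-0.02 0 -0.006 0 0 0;-0.04 0 -0.006 0 0 0;-0.04 0 -0.006 0 0 0'; python3 -c "from h import *;st()"
```

```text
t: 26.0
eef_pos: [0.4951, 0.1498, 0.0909]
orientation: [0.685, 0.729, -0.0, -0.0]
ft_force: [-0.5, 0.4, 1.0]
opening: 0.0769
t: 26.62
eef_pos: [0.4957, 0.1505, 0.0919]
orientation: [0.684, 0.729, 0.0, 0.001]
ft_force: [-1.9, -0.6, 4.9]
opening: 0.0577
t: 27.38
eef_pos: [0.4972, 0.1099, 0.0964]
orientation: [0.685, 0.728, -0.0, -0.0]
ft_force: [0.9, -0.6, -1.8]
opening: 0.0576
t27.38 p [0.4972 0.1099 0.0964] yawy 3.5 tilt 0.04 q [-0.01  0.05  1.99  0.    1.1  -0.07] F [ 0.9 -0.6 -1.8] op 0.0576
```

```bash
python3 -m pendant '-0.03 0 0 0 0 0;-0.06 0 0 0 0 0;-0.09 0 0 0 0 0;-0.12 0 0 0 0 0;-0.15 0 0 0 0 0;-0.18 0 0 0 0 0;-0.187 0 0 0 0 0;-0.187 0 0 0 0 0;-0.187 0 0 0 0 0'; python3 - <<'E'
from h import *
st(); i,m=trays(); go(.58,-.284,.0965,5.7)
E
```

```text
t: 28.5
eef_pos: [0.509, -0.0749, 0.0965]
orientation: [0.684, 0.729, 0.0, -0.0]
ft_force: [-0.2, -0.4, -2.3]
opening: 0.0575
t28.50 p [ 0.509  -0.0749  0.0965] yawy 3.7 tilt 0.04 q [-0.37  0.06  1.98  0.    1.1  -0.43] F [-0.2 -0.4 -2.3] op 0.0575
tray (array([ 524.1, -324.5]), 5.7, array([249.4, 153.9]))
dish (array([ 547.8, -160.1]), 2.0, array([129.3,  81.9]))
shift [-0.2132  0.0574 -0.    ] turn [-0.0003 -0.0004 -0.0352] rows 3.5
```

```bash
python3 -m pendant '-0.05 0.013 0 0 0 -0.036;-0.1 0.027 0 0 0 -0.036;-0.15 0.04 0 0 0 -0.036;-0.2 0.054 0 0 0 -0.036;-0.213 0.0575 0 0 0 -0.036;-0.213 0.0575 0.02 0 0 -0.036;-0.213 0.0575 0.05 0 0 -0.036;-0.213 0.0575 0.072 0 0 -0.036;-0.213 0.0575 0.078 0 0 -0.036;-0.213 0.0575 0.078 0 0 -0.036'; python3 -c "from h import *;st()"; python3 -m pendant '0 0 0.002 0 0 0;0 0 0.004 0 0 0;0 0 0.004 0 0 0'
```

```text
t: 29.8
eef_pos: [0.5801, -0.2842, 0.0186]
orientation: [0.671, 0.742, 0.0, -0.0]
ft_force: [0.9, 0.3, -2.4]
opening: 0.0579
t29.80 p [ 0.5801 -0.2842  0.0186] yawy 5.7 tilt 0.01 q [-0.63  0.45  1.66  0.    1.02 -0.73] F [ 0.9  0.3 -2.4] op 0.0579
t: 30.18
eef_pos: [0.5806, -0.2851, 0.0171]
orientation: [0.671, 0.741, 0.0, 0.0]
ft_force: [-4.0, 3.5, 8.2]
opening: 0.0579
```

```bash
python3 -m pendant '0 0 0 0 0 0;0 0 0 0 0 0;0 0 0 0 0 0' 0.76; python3 -m pendant '0 0 -0.05 0 0 0;0 0 -0.1 0 0 0;0 0 -0.15 0 0 0;0 0 -0.17 0 0 0;0 0 -0.17 0 0 0'; python3 - <<'E'
from h import *
st(); go(.4925,.194,.19,3.6)
E
```

```text
t: 30.55
eef_pos: [0.58, -0.2851, 0.0147]
orientation: [0.671, 0.741, 0.0, 0.0]
ft_force: [0.3, 0.0, -0.7]
opening: 0.0713
t: 31.18
eef_pos: [0.5804, -0.2853, 0.1854]
orientation: [0.671, 0.741, 0.0, 0.001]
ft_force: [-0.4, 0.2, -0.1]
opening: 0.0716
t31.18 p [ 0.5804 -0.2853  0.1854] yawy 5.7 tilt 0.11 q [-0.63  0.25  1.59 -0.    1.3  -0.73] F [-0.4  0.2 -0.1] op 0.0716
shift [ 0.4857 -0.0401 -0.0053] turn [0.0015 0.0013 0.0362] rows 7.8
```

```bash
python3 -m pendant '0.06 -0.005 0 0 0 0.036;0.12 -0.01 0 0 0 0.036;0.18 -0.015 0 0 0 0.036;0.24 -0.02 0 0 0 0.036;0.3 -0.025 0 0 0 0.036;0.36 -0.03 0 0 0 0.036;0.42 -0.035 0 0 0 0.036;0.48 -0.04 0 0 0 0.036;0.486 -0.04 0 0 0 0.036;0.486 -0.04 0 0 0 0.036' 0.82; python3 -m pendant '0 0 0 0 0 0'; python3 look.py
```

```text
t: 32.42
eef_pos: [0.4911, 0.1944, 0.1825]
orientation: [0.684, 0.729, -0.002, -0.001]
ft_force: [0.3, -0.2, -0.2]
opening: 0.0776
t: 32.55
eef_pos: [0.4921, 0.1933, 0.1837]
orientation: [0.685, 0.728, -0.001, -0.0]
ft_force: [0.1, 1.3, 0.7]
opening: 0.077
t32.55 p [0.4921 0.1933 0.1837] yawy 3.5 tilt 0.11 q [ 0.16 -0.02  1.89 -0.    1.28  0.1 ] F [0.1 1.3 0.7] op 0.0770
318 [223 253 262 287] last centre [0.49028072 0.19504613 0.137     ]
```

```bash
python3 -m pendant '0.001 0 0.05 0 0 0;0.001 0 0.085 0 0 0;0.001 0 0.094 0 0 0;0.001 0 0.094 0 0 0'; python3 -m pendant '0 0 0 0 0 0;0 0 0 0 0 0;0 0 0 0 0 0;0 0 0 0 0 0;0 0 0 0 0 0' 0 40;python3 -m pendant '0 0 -0.006 0 0 0;0 0 -0.006 0 0 0;0 0 -0.006 0 0 0;-0.02 0 -0.006 0 0 0;-0.04 0 -0.006 0 0 0;-0.04 0 -0.006 0 0 0'; python3 -c "from h import *;st()"
```

```text
t: 33.1
eef_pos: [0.4925, 0.1951, 0.0911]
orientation: [0.685, 0.729, -0.0, 0.0]
ft_force: [0.4, -0.0, 0.7]
opening: 0.0771
t: 33.72
eef_pos: [0.4928, 0.1958, 0.0919]
orientation: [0.684, 0.729, 0.001, 0.001]
ft_force: [-0.8, 0.1, 5.4]
opening: 0.0576
t: 34.48
eef_pos: [0.4944, 0.155, 0.0963]
orientation: [0.685, 0.728, -0.0, -0.0]
ft_force: [0.1, -0.6, -2.2]
opening: 0.0575
t34.48 p [0.4944 0.155  0.0963] yawy 3.5 tilt 0.05 q [0.08 0.07 1.97 0.   1.1  0.02] F [ 0.1 -0.6 -2.2] op 0.0575
```

```bash
python3 -m pendant '-0.03 0 0 0 0 0;-0.06 0 0 0 0 0;-0.09 0 0 0 0 0;-0.12 0 0 0 0 0;-0.15 0 0 0 0 0;-0.18 0 0 0 0 0;-0.21 0 0 0 0 0;-0.231 0 0 0 0 0;-0.231 0 0 0 0 0;-0.231 0 0 0 0 0'; python3 - <<'E'
from h import *
st(); i,m=trays(); cv2.imwrite("pics/top4.png",i); go(.461,-.296,.0965,5.7)
E
```

```text
t: 35.72
eef_pos: [0.509, -0.0739, 0.0965]
orientation: [0.684, 0.729, 0.0, -0.0]
ft_force: [0.2, 0.6, -2.4]
opening: 0.0575
t35.73 p [ 0.509  -0.0739  0.0965] yawy 3.6 tilt 0.05 q [-0.37  0.06  1.98  0.    1.1  -0.43] F [ 0.2  0.6 -2.4] op 0.0575
tray (array([ 524.2, -324.5]), 5.7, array([249.3, 153.7]))
dish (array([ 547.8, -158.9]), 2.0, array([129.4,  84.4]))
shift [-2.187e-01 -6.210e-02 -1.000e-04] turn [-0.0004 -0.0006 -0.0356] rows 3.6
```

View pics/top4.png

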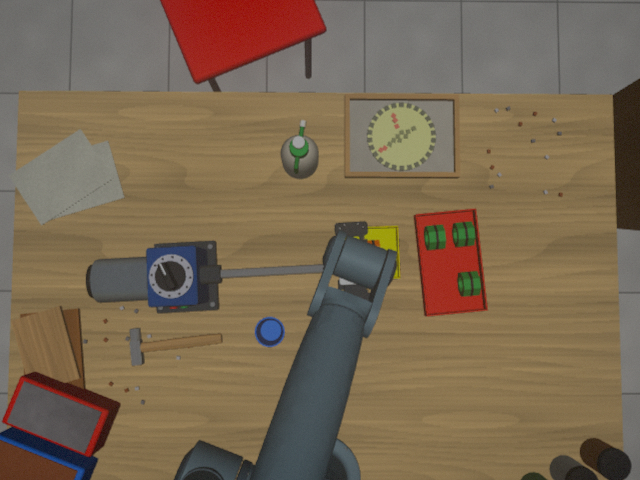

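The spindle is bare. Three drums lie separately in the tray at (435,237), (463,234) and (468,284), which leaves the near-left corner free for the last one.

```bash
python3 -m pendant '-0.05 -0.014 0 0 0 -0.036;-0.1 -0.028 0 0 0 -0.036;-0.15 -0.042 0 0 0 -0.036;-0.2 -0.057 0 0 0 -0.036;-0.219 -0.062 0 0 0 -0.036;-0.219 -0.062 0.02 0 0 -0.036;-0.219 -0.062 0.05 0 0 -0.036;-0.219 -0.062 0.072 0 0 -0.036;-0.219 -0.062 0.078 0 0 -0.036;-0.219 -0.062 0.078 0 0 -0.036'; python3 -c "from h import *;st()"; python3 -m pendant '0 0 0.002 0 0 0;0 0 0.004 0 0 0;0 0 0.004 0 0 0'
```

```text
t: 37.02
eef_pos: [0.4616, -0.2967, 0.0191]
orientation: [0.671, 0.742, 0.0, 0.0]
ft_force: [0.2, -0.3, -1.9]
opening: 0.0576
t37.02 p [ 0.4616 -0.2967  0.0191] yawy 5.7 tilt 0.02 q [-0.78  0.26  1.92  0.    0.96 -0.88] F [ 0.2 -0.3 -1.9] op 0.0576
t: 37.4
eef_pos: [0.462, -0.2978, 0.0171]
orientation: [0.671, 0.741, 0.0, 0.001]
ft_force: [-2.3, 3.1, 9.3]
opening: 0.0573
```

```bash
python3 -m pendant '0 0 0 0 0 0;0 0 0 0 0 0;0 0 0 0 0 0' 0.76; python3 -m pendant '0 0 -0.06 0 0 0;0 0 -0.12 0 0 0;0 0 -0.18 0 0 0;0 0 -0.24 0 0 0;0 0 -0.27 0 0 0;0 0 -0.27 0 0 0'; python3 - <<'E'
from h import *
st(); trays(); go(.4837,.3185,.285,-65.0)
E
```

```text
t: 37.78
eef_pos: [0.4611, -0.2974, 0.0149]
orientation: [0.671, 0.741, 0.0, 0.0]
ft_force: [-0.1, 0.2, 0.0]
opening: 0.0714
t: 38.52
eef_pos: [0.4621, -0.2982, 0.2875]
orientation: [0.671, 0.741, -0.0, 0.003]
ft_force: [-0.7, 0.2, -0.7]
opening: 0.0716
t38.52 p [ 0.4621 -0.2982  0.2875] yawy 5.7 tilt 0.33 q [-0.78 -0.05  1.73 -0.    1.46 -0.88] F [-0.7  0.2 -0.7] op 0.0716
tray (array([156.5, 619.3]), 69.0, array([227.8, 118.7]))
dish (array([ 546.7, -135.4]), -88.0, array([131.6, 130.6]))
shift [ 0.6106  0.0833 -0.0007] turn [1.1000e-03 3.0000e-04 1.2335e+00] rows 9.9
```

```bash
python3 -m pendant '0.06 0.008 0 0 0 0.123;0.12 0.016 0 0 0 0.247;0.18 0.025 0 0 0 0.37;0.24 0.033 0 0 0 0.493;0.3 0.041 0 0 0 0.617;0.36 0.05 0 0 0 0.74;0.42 0.058 0 0 0 0.863;0.48 0.066 0 0 0 0.987;0.54 0.074 0 0 0 1.11;0.61 0.0833 0 0 0 1.2335' 0.6; python3 -m pendant '0 0 0 0 0 0;0 0 0 0 0 0;0 0 0 0 0 0'; python3 - <<'E'
from h import *
st(); cv2.imwrite("pics/w5.png",env.snapshot("wrist")); go(.4837,.3185,.1865,-65.0)
E
```

```text
t: 39.83
eef_pos: [0.4821, 0.3114, 0.2814]
orientation: [0.977, 0.214, -0.002, 0.0]
ft_force: [0.5, -0.2, 0.4]
opening: 0.0564
t: 40.2
eef_pos: [0.4833, 0.3084, 0.2838]
orientation: [0.976, 0.216, -0.001, 0.0]
ft_force: [-0.4, 0.5, -0.2]
opening: 0.0566
t40.20 p [0.4833 0.3084 0.2838] yawy -65.1 tilt 0.09 q [ 0.37  0.01  1.67 -0.    1.46  1.51] F [-0.4  0.5 -0.2] op 0.0566
shift [ 0.0045 -0.009   0.0977] turn [ 0.0001  0.0009 -0.0018] rows 1.6
```

View pics/w5.png

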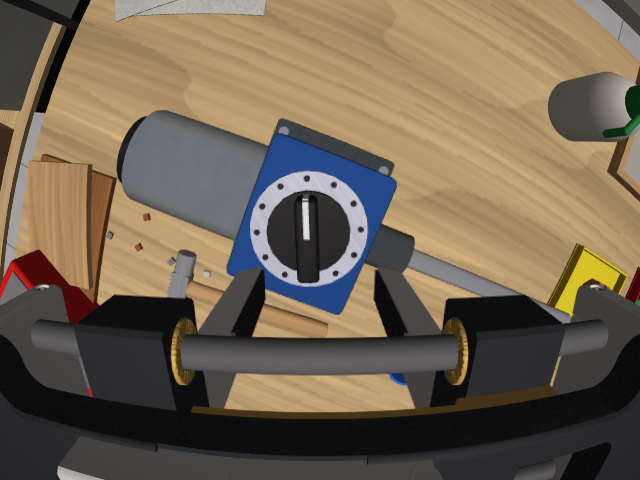

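The knob is unchanged, with its pointer on a dot at (307,200). The tool ended 10 mm short, so I'll correct that while descending and then grip.

```bash
python3 -m pendant '0.0045 -0.009 0 0 0 0;0.0045 -0.009 0.05 0 0 0;0.0045 -0.009 0.0977 0 0 0;0.0045 -0.009 0.0977 0 0 0;0.0045 -0.009 0.0977 0 0 0' 0.6; python3 -m pendant '0 0 0 0 0 0;0 0 0 0 0 0;0 0 0 0 0 0;0 0 0 0 0 0;0 0 0 0 0 0' 0 12; python3 -c "from h import *;st()"
```

```text
t: 40.88
eef_pos: [0.4842, 0.3201, 0.1884]
orientation: [0.976, 0.216, 0.001, -0.0]
ft_force: [-0.1, 0.6, 0.6]
opening: 0.0565
t: 41.5
eef_pos: [0.4841, 0.3186, 0.1872]
orientation: [0.976, 0.217, -0.0, 0.002]
ft_force: [0.9, -5.7, 1.3]
opening: 0.0154
t41.50 p [0.4841 0.3186 0.1872] yawy -65.0 tilt 0.19 q [ 0.39  0.1   1.76 -0.    1.29  1.52] F [ 0.9 -5.7  1.3] op 0.0154
```

```bash
python3 -m pendant '0 0 0 0 0 -0.17;0 0 0 0 0 -0.34;0 0 0 0 0 -0.51;0 0 0 0 0 -0.68;0 0 0 0 0 -0.85;0 0 0 0 0 -1.02;0 0 0 0 0 -1.19;0 0 0 0 0 -1.36;0 0 0 0 0 -1.53;0 0 0 0 0 -1.571'; python3 -m pendant '0 0 0 0 0 0;0 0 0 0 0 0;0 0 0 0 0 0'; python3 -c "from h import *;st()"; python3 -m pendant '0 0 0 0 0 0;0 0 0 0 0 0;0 0 -0.09 0 0 0;0 0 -0.09 0 0 0;0 0 -0.09 0 0 0' 0.6;  python3 - <<'E'
from h import *
st(); cv2.imwrite("pics/w6.png",env.snapshot("wrist")); go(.30,.45,.30,25)
E
```

```text
t: 42.75
eef_pos: [0.4839, 0.3187, 0.1872]
orientation: [0.536, 0.844, -0.001, 0.001]
ft_force: [0.1, -4.9, 0.3]
opening: 0.016
t: 43.12
eef_pos: [0.4839, 0.3187, 0.1872]
orientation: [0.538, 0.843, -0.001, 0.001]
ft_force: [0.7, -5.7, 1.4]
opening: 0.0159
t43.12 p [0.4839 0.3187 0.1872] yawy 25.0 tilt 0.16 q [ 0.39  0.1   1.76 -0.    1.29 -0.05] F [ 0.7 -5.7  1.4] op 0.0159
t: 43.75
eef_pos: [0.4848, 0.3207, 0.2798]
orientation: [0.537, 0.843, 0.002, 0.001]
ft_force: [-0.1, -0.4, -0.2]
opening: 0.056
t43.75 p [0.4848 0.3207 0.2798] yawy 25.0 tilt 0.32 q [ 0.39  0.03  1.66  0.    1.45 -0.05] F [-0.1 -0.4 -0.2] op 0.0560
shift [ 0.1953 -0.1116 -0.0229] turn [ 0.0012 -0.0002  0.0003] rows 3.6
```

View pics/w6.png

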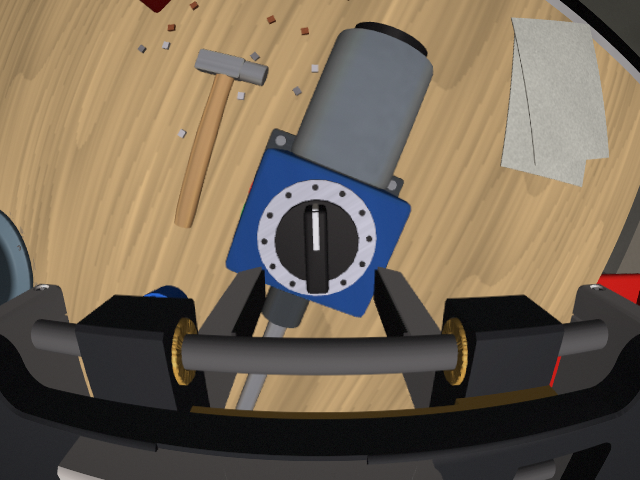

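The knob followed the tool back three clicks, and the pointer is on a dot at (316,207). I'll move the arm clear for a final check.

```bash
python3 -m pendant '0.05 -0.028 -0.03 0 0 0;0.1 -0.056 -0.03 0 0 0;0.15 -0.085 -0.03 0 0 0;0.195 -0.11 -0.03 0 0 0;0.195 -0.11 -0.03 0 0 0;0.195 -0.11 -0.03 0 0 0'; python3 - <<'E'
from h import *
st(); i=env.snapshot("top");m=env.camera_model("top")
print("dish",rect(i,m,(22,150,80),(35,255,255),.022)); j=i.copy(); j[:,:380]=0; print("tray",rect(j,m,(0,150,80),(8,255,255),.028))
cv2.imwrite("pics/top5.png",np.vstack([cv2.resize(i[195:330,320:500],None,fx=3,fy=3)[:400],cv2.resize(i[240:310,140:320],None,fx=3,fy=3)[:200]]))
E
```

```text
t: 44.55
eef_pos: [0.3013, 0.4496, 0.3051]
orientation: [0.537, 0.843, -0.001, -0.0]
ft_force: [0.1, -0.8, -0.3]
opening: 0.0564
t44.55 p [0.3013 0.4496 0.3051] yawy 25.0 tilt 0.17 q [ 0.77 -0.08  1.72 -0.    1.5   0.33] F [ 0.1 -0.8 -0.3] op 0.0564
dish (array([ 546.9, -135.4]), -88.0, array([131.4, 130.9]))
tray (array([ 524.2, -324.6]), 5.7, array([249.3, 153.6]))
```

View pics/top5.png

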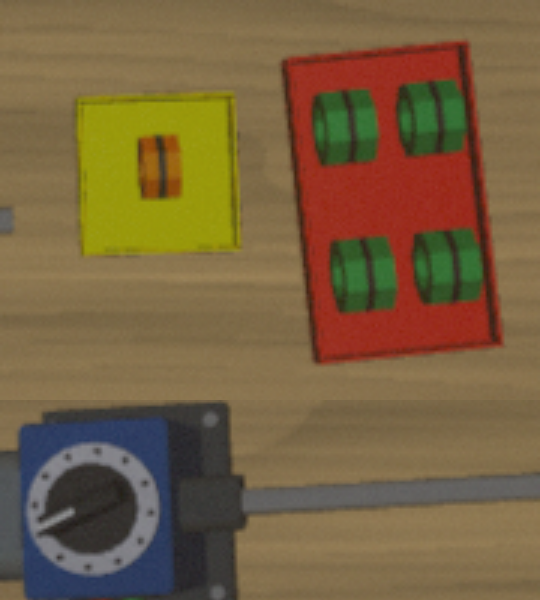

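The collar is in the dish at (160,166), all four drums lie apart in the tray, and the spindle is bare. The pointer is at (40,527), one click clockwise of where it started.

```bash
python3 -c "
from rig import env
print(env.job_done())"
```

```text
the job is handed in; nothing more can be done
None
```

The tile grinder is stripped and the job is handed in, at about 45 s of the 210 s allowed.

- **Selector:** I turned it four clicks clockwise first and three clicks back anticlockwise at the end. The last picture shows the pointer on a dot, one click clockwise of where it started.
- **Collar and drums:** The collar came off first and lies in the yellow dish. There were four drums; all four lie flat and apart in the red tray, and the spindle is bare.
- **Tray and dish:** Both measured within about 1 mm of where they started. I saw no knock to either and no grip slip.
- **Forces:** The readings I took at the wrist stayed near or below 10 N.
- **Bystanders:** I never touched the sprayer, cup or hammer. They looked unmoved in the wider pictures, but the last crop does not include them.

Two measurements disagreed:
- The top and wrist cameras differed by about 5 mm on the knob's position. I used the average, and the side force while turning stayed around 6 N.
- One tray reading late on picked up another red box while the arm hid the tray. Measured again with the view clear, the tray was in place.

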